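Take the inspection lamp from its charging dock and light a dish aslant

TASK

First switch the charging dock off by pushing its red-balled toggle fully over to the back of the dock, and leave it off. Then draw the inspection lamp up out of the dock's cup, tip it to a slant of about 45 degrees and hold it raised with its lens about 15 cm from the petri dish with the blue band round its rim, pointing at the middle of that dish. Finish while holding the lamp still there in the gripper, and leave both dishes and the other things on the desk where they are.

Things in the scene. Friction and masses are not known exactly. Their poses are not given: they have to be found in the camera images.
- toggle (a joint): power toggle of the charging dock, a 62 mm steel stem with a red ball (22 mm across) at its end, hinged about the dock's y axis: 0 = on, leaning 0.5 rad from upright towards the dock's front (-x of the dock); 1.0 = off, leaning 0.5 rad towards its back (+x of the dock), against the stop. It stays where it is left; about 2 N at the ball moves it
- toggle_tip (a point): centre of the toggle's red ball; 92 mm above the desk at either stop, 100 mm when upright
- toggle_pivot (a point): point on the toggle's hinge axis, 38 mm above the desk; it turns with the dock: x points to the dock's back, y along the hinge, z up
- dock_cup (a point): centre of the mouth of the dock's black cup, 62 mm above the desk; cup 39 mm across outside, 31 mm inside, 34 mm deep, open at the top; axes as the dock's: x to its back, z up. A microscope 0.6 m high stands close behind the dock and to its left, and a corner shelf with bottles, 0.3 m up, at the right end of the desk near (0.67, -0.28): keep the gripper and wrist clear of both
- lamp_center (a point): centre (half-way along) of the inspection lamp, a loose aluminium rod 115 mm long, about 0.09 kg, standing upright in the dock's cup with its lens down: head 27 mm across for the lowest 32 mm, body 22 mm across above that, with black grip rings from 2 to 36 mm above this point. z runs along the lamp from the lens to the tail: the lens faces along -z
- lamp_lens (a point): middle of the lamp's lens, at its lower end as it stands in the cup, 57.5 mm along -z from lamp_center
- petri_1_center (a point): centre (half-way up) of the round petri dish with the blue band round its rim (pale pink contents), 58 mm across, 16 mm high, loose on the desk: the dish to be lit
- petri_0_center (a point): centre (half-way up) of the petri dish with the yellow band round its rim (pale cream contents), 58 mm across, 16 mm high, loose on the desk: not to be lit or disturbed; the two dishes may stand either way round
- coverslip_box: small white coverslip box, 29x29x17 mm; origin at the centre of its underside; to be left alone
- vial_0: glass vial with pink contents and white cap, 22 mm across, 52 mm high; origin at the centre of its underside; to be left alone
- tally_counter: round hand tally counter, 54x62x33 mm; origin at its underside; to be left alone
- slide_mailer_1: flat green slide mailer, 34x84x15 mm; origin at the centre of its underside; to be left alone
- lens_blower: black rubber lens blower with a red nozzle, 49 mm across, 120 mm high; origin at the centre of its underside; to be left alone
- lamp: the same lamp as a whole; its origin lies at the lens
- dock: the charging dock as a whole; its origin is the centre of its underside, axes: x to its back, z up. The dock is a grey and white box 70 (x) by 120 (y) by 28 mm high, fixed to the desk; the cup stands 35 mm to the +y side of its middle and the toggle 35 mm to the -y side, both half-way between front and back.

How it is judged (in metres and radians):
On the way, in this order (a step that is already met when the one before it is completed fails the run):
1. the toggle is pushed over to off while the lamp still stands in its cup (value of joint toggle above 0.85 rad and z of lamp_lens in the frame of dock_cup below -0.02 m), for 0.1 s.
2. the lamp is drawn out, its lens clear above the cup, held by the fingers (z of lamp_lens in the frame of dock_cup above 0.01 m and contact force between lamp and the fingers above 0.5 N), for 0.1 s.
At the end, for the whole second after the job is handed in: toggle off (over 0.85 rad); lamp held still by the fingers clear of the dock, lens end down, 30 to 60 degrees from upright, lens over 60 mm up and 90 to 220 mm from the centre of the blue-banded dish, which lies within 25 mm of the lamp's axis along both its cross axes (value of joint toggle above 0.85 rad and angle between lamp_center's own z axis and vertical between 0.52 and 1.05 rad and x of petri_1_center in the frame of lamp_center between -0.025 and 0.025 m and y of petri_1_center in the frame of lamp_center between -0.025 and 0.025 m and z of petri_1_center in the frame of lamp_center below -0.05 m and distance between lamp_lens and petri_1_center between 0.09 and 0.22 m and height (world z) of lamp_lens above 0.06 m and contact force between lamp and the fingers above 1 N and contact force between lamp and dock below 0.1 N and linear speed of lamp below 0.02 m/s); the arm keeps its last pose, push and grip.
It fails at once if a petri dish is shifted by more than 15 mm (distance of any of petri_0_center, petri_1_center from where it was at the start of the episode above 0.015 m).
It fails at once if another thing on the desk is shifted by more than 25 mm (distance of any of coverslip_box, vial_0, tally_counter, slide_mailer_1, lens_blower from where it was at the start of the episode above 0.025 m).
It also fails if it takes over 48 s, if anything falls off the work surface, if the arm or the gripper's body presses on something with over 40 N, if the wrist force passes 120 N, or if a joint passes its speed limit or range.

ROBOT

A 7-joint arm with a two-finger parallel gripper is mounted at the origin on a cart in front of the work surface, level with it; the furniture and walls round the work are solid. World frame = base frame: x ahead of the robot, y to its left, z up, the work surface at z = 0. Lengths are in m, angles in degrees, forces in N, time in s.
With the tool pointing down it reaches from about 0.35 to 0.775 m from the base axis. Payload 3.1 kg.
Tool frame: the origin (TCP) lies at the very end of the fingers, on their centre line; the grasp point (between the pads) lies robot.grip_point_offset behind it (robot.grip_point_offset is the distance from the TCP to the grasp point, in m); z points along the fingers, y is the direction in which the jaws open and shut (so a half turn about z gives the same grasp; the last joint's range is limited). The gripper opens to 85 mm and grips with 20 to 120 N. Pads are 22 mm wide; open, the fingers measure 114 mm over their backs; the gripper's body (76 mm by 85 mm) begins 54 mm behind the grasp point. The pads swing forward as they close: fully open they stand 13 mm farther back than shut.
Start: joints at [70.892, 17.813, 0.802, 86.603, -0.252, 75.585, -1.558], TCP at [0.158, -0.527, 0.231] pointing down, gripper open.
Joint ranges: [-154.91, 154.91], [-16.99, 109.72], [-72.82, 74.43], [7.12, 147.25], [-82.49, 262.49], [11.32, 116.49], [-174.64, 174.64]. Speed limits (degrees/s): [159.86, 159.86, 180, 180, 180, 180, 180].

INTERFACE

Orientations are given as [roll, pitch, yaw] about the fixed x, y, z axes, in that order (R = Rz(yaw) Ry(pitch) Rx(roll)).
In Python, from station import robot, read_camera, calibration, job_done gives the robot as it stands.
- The arm moves only by the shell command python3 -m handwheel 'ROWS' [FORCE]. ROWS is JSON, a list of rows, each an object with "delta_pos": the shift along the world's x, y, z in cm, a list of three; "roll": the turn about the world's z in rad; "jaw": the finger opening in cm, from 0 to 8.54. In form: [{"delta_pos": [dx, dy, dz], "roll": roll, "jaw": jaw}, ...]. A call has 1 to 8 rows; each row shifts and turns the commanded pose from where the row before left it; what a row does not reach is not made up. A row lasts 1/12 s, in which the tool goes at most 41.7 mm and 7.16 degrees, less where a joint would pass 70% of its speed; a pose out of reach is approached as far as the arm can. A call with a gripper value outside its range is refused whole. The fingers move at their own pace and stop on an object; FORCE is the grip in N (left out, the last holds). Time passes only in rows, so rows that do not move let the fingers close. It gives the time, the measured TCP pose, the force and the opening at its end, in the units of the state.
- robot.read_state(): the state, without advancing time (a new reading comes with each control period).
- read_camera(name): name is "side" or "top" or "wrist"; returns (picture, depth): 400x640x3 uint8, blue, green, red; 400x640 float32, m along the optical axis (not along the pixel's ray), 0 where there is no reading.
- calibration(name): a dict with "fx", "fy", "cx", "cy" (pixels), "R" (3x3) and "t" (3): a world point X has camera coordinates R X + t. Camera axes: x right, y down, z forward; pixel columns grow to the right and rows downward; lengths in m; the calibration is good to about 2 mm. A picture is of the moment at which its call begins: read the wrist's pose just before it. calibration takes no time and is no camera call; for the wrist camera it gives the pose at the moment of the call.
- job_done(): hands the job in, once; it reports no verdict.
The state is a dict: "time_s": time; "qpos": joint angles; "joint_vel": joint speeds; "effort": joint torques, N m; "eef_pos": TCP position; "tcp_rot": TCP orientation; "contact_force": force on the tool from outside, world axes, zero at the start; "moment": the same for the moment, N m; "opening": finger opening in m.
Only numpy, scipy, OpenCV 4.12 (cv2) and the standard library are available. Lean on these libraries where they do the work, as an engineer would, in place of code of your own. Each camera call takes 0.05 s, during which the arm holds its last target.

## Working session

There is one attempt and no reset: what is moved stays moved. The work goes in short steps, Python scripts to look and compute and a shell command to move; the robot and the scene stay as the last step left them, time stands still between calls to the robot, and variables do not carry over. Pictures are saved under pics/ and viewed, and the job is handed in when it is done.

```bash
ls; mkdir -p pics; cat > h.py <<'E'
import numpy as np, cv2
from station import robot, read_camera, calibration, job_done
def snap(n,fn):
    c=calibration(n); im,d=read_camera(n); cv2.imwrite('pics/'+fn+'.png',im); np.savez('pics/'+fn+'.npz',im=im,d=d,**{k:np.array(v) for k,v in c.items()}); return im,d,c
def load(fn):
    z=np.load('pics/'+fn+'.npz'); return z['im'],z['d'],z
def ray(c,u,v):
    R=np.array(c['R']);t=np.array(c['t']); o=-R.T@t
    return o,R.T@np.array([(u-c['cx'])/c['fx'],(v-c['cy'])/c['fy'],1.])
def plane(c,u,v,z):
    o,d=ray(c,u,v); return o+d*(z-o[2])/d[2]
def pt(c,d,u,v):
    o,r=ray(c,u,v); return o+r*d[int(v),int(u)]
def proj(c,X):
    p=np.array(c['R'])@np.array(X)+np.array(c['t']); return c['fx']*p[0]/p[2]+c['cx'],c['fy']*p[1]/p[2]+c['cy']
E
python3 - <<'E'
from h import *
print(robot.read_state()); print(robot.grip_point_offset)
for n in ['top','side','wrist']:
    im,d,c=snap(n,n+'0'); R=np.array(c['R']); print(n,-R.T@np.array(c['t']),R[2],c['fx'])
E
```

```text
pics
{'time_s': 0.0, 'qpos': array([70.8940154 , 17.86184416,  0.80341279, 86.69163721, -0.25209724,
       75.58572726, -1.55710951]), 'joint_vel': array([-0.07945606, -0.10583123, -0.04426166,  0.00867079, -0.02833187,
       -0.07673732, -0.10282916]), 'effort': array([-4.60882547e-04, -3.79909515e+01,  1.45551707e-01, -2.30593675e+01,
        1.21261849e-02,  1.35753767e-02, -1.23094691e-05]), 'eef_pos': array([ 0.15798634, -0.52605239,  0.23020995]), 'tcp_rot': array([-1.79862689e+02,  6.14094051e-03,  1.67208468e+01]), 'contact_force': array([-0.6595192 ,  0.70899443, -0.32624702]), 'moment': array([0.00273239, 0.01010932, 0.06177387]), 'opening': 0.08555180510769803}
0.0187
top [0.48762953 0.12573013 1.11737829] [ 0.10872586 -0.01964615 -0.99387762] 475.3582719743425
side [0.14065421 0.72195555 0.71063597] [ 0.44895035 -0.62553216 -0.6380855 ] 409.0065259449796
wrist [ 0.22480466 -0.50662701  0.37304474] [-0.26234087 -0.07716646 -0.96188492] 357.7574854930951
```

View pics/top0.png

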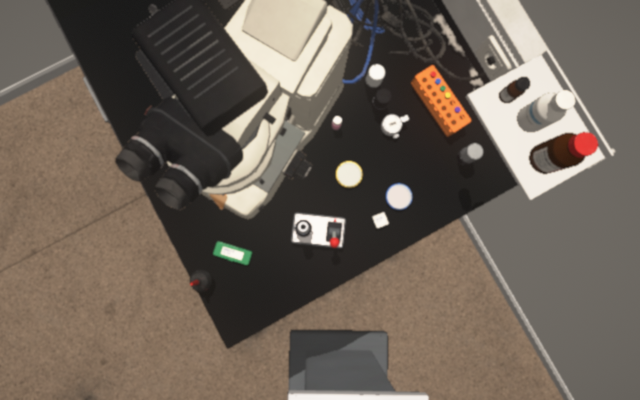

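View pics/side0.png

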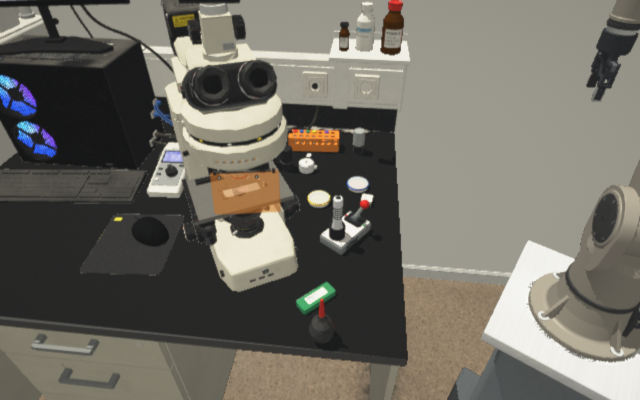

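```bash
python3 - <<'E'
from h import *
im,d,c=load('top0')
def blobs(name,m,z,roi=None):
    n,l,s,ce=cv2.connectedComponentsWithStats(m.astype(np.uint8))
    for i in range(1,n):
        if s[i,4]>=15 and 180<ce[i][0]<480 and 80<ce[i][1]<300:
            print(name,ce[i].round(1),s[i].tolist(),plane(c,*ce[i],z).round(4))
h=cv2.cvtColor(im,cv2.COLOR_BGR2HSV)
H,S,V=[h[...,i].astype(int) for i in range(3)]
blobs('red',((H<8)|(H>172))&(S>150)&(V>90),.092)
blobs('white',(V>150)&(S<90),.012)
blobs('bluish',(H>100)&(H<135)&(S>70)&(V>60),.016)
blobs('yellow',(H>18)&(H<35)&(S>80)&(V>100),.016)
blobs('grn',(H>45)&(H<90)&(S>80)&(V>50),.015)
big=cv2.resize(im[150:270,270:430],None,fx=5,fy=5,interpolation=cv2.INTER_CUBIC);cv2.imwrite('pics/topz.png',big)
im,d,c=load('side0')
big=cv2.resize(im[150:270,280:420],None,fx=5,fy=5,interpolation=cv2.INTER_CUBIC);cv2.imwrite('pics/sidez.png',big)
E
```

```text
red [334. 242.] [330, 238, 9, 10, 71] [0.4906 0.0649 0.092 ]
red [193.6 282.4] [190, 280, 8, 6, 27] [0.4001 0.3606 0.092 ]
white [476.7  81.7] [471, 79, 11, 6, 43] [ 0.8825 -0.2798  0.012 ]
white [255.7 150.1] [204, 93, 86, 102, 2131] [0.7026 0.2476 0.012 ]
white [393.5 123.4] [382, 114, 27, 24, 358] [ 0.7746 -0.0778  0.012 ]
white [290.7 119.3] [288, 116, 6, 7, 19] [0.7787 0.1673 0.012 ]
white [336.9 120. ] [333, 116, 9, 9, 68] [0.7797 0.0572 0.012 ]
white [305.6 133.2] [302, 130, 9, 10, 52] [0.7458 0.1311 0.012 ]
white [474.6 150.8] [468, 144, 15, 15, 174] [ 0.7127 -0.2717  0.012 ]
white [289.5 159.7] [283, 150, 14, 21, 39] [0.6813 0.1676 0.012 ]
white [348.9 173.8] [337, 162, 25, 25, 481] [0.6508 0.0274 0.012 ]
white [188.4 173.3] [184, 169, 10, 10, 23] [0.644  0.4027 0.012 ]
white [245.9 199. ] [225, 184, 43, 31, 820] [0.5865 0.2668 0.012 ]
white [398.7 195.9] [386, 184, 26, 25, 512] [ 0.601  -0.0903  0.012 ]
white [315.8 228.3] [292, 213, 53, 34, 942] [0.5214 0.1027 0.012 ]
white [380.2 219.7] [373, 212, 16, 16, 171] [ 0.5444 -0.0469  0.012 ]
white [231.9 252.9] [220, 246, 25, 15, 245] [0.4616 0.2945 0.012 ]
bluish [437.5  81. ] [436, 79, 4, 5, 16] [ 0.8803 -0.1833  0.016 ]
bluish [389.8 192.7] [385, 182, 16, 28, 66] [ 0.6077 -0.0686  0.016 ]
yellow [447.4  94.6] [445, 92, 6, 6, 30] [ 0.8472 -0.2068  0.016 ]
yellow [347.8 173. ] [335, 160, 28, 28, 144] [0.6522 0.0302 0.016 ]
grn [232.5 253.1] [213, 241, 40, 25, 377] [0.461  0.2928 0.015 ]
```

View pics/topz.png

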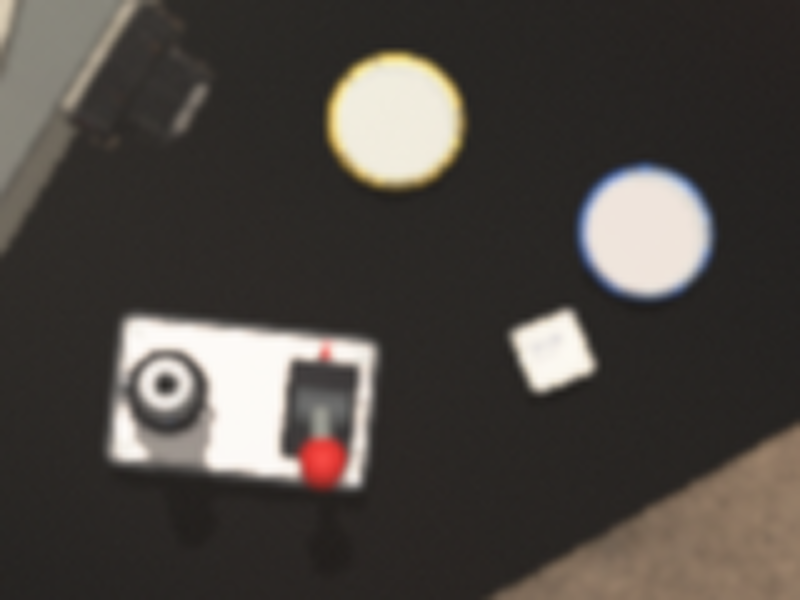

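View pics/sidez.png

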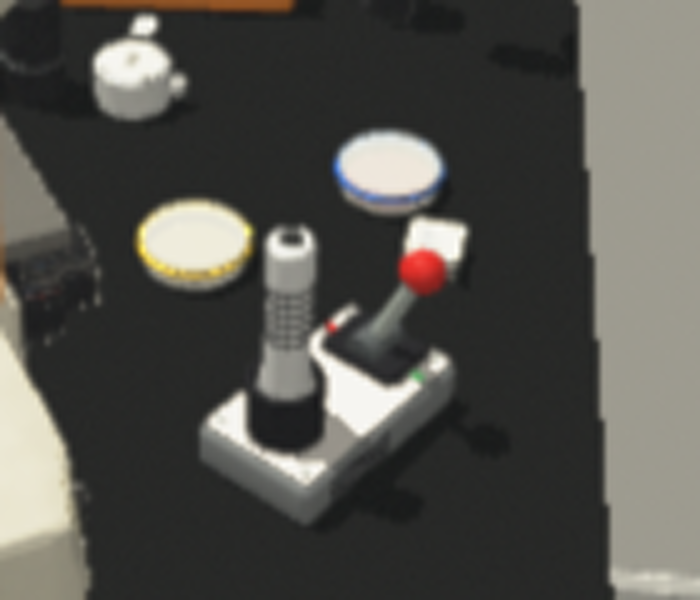

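```bash
python3 - <<'E'
from h import *
im,d,c=load('top0')
zz=lambda u,v:(u/5+270-.4,v/5+150-.4)
cor=[plane(c,*zz(*p),.028)[:2] for p in [(125,315),(377,341),(363,489),(109,464)]]
cor=np.array(cor);print(cor.round(4)); ctr=cor.mean(0); print('dock',ctr.round(4), 'sizes',np.linalg.norm(np.diff(cor,axis=0,append=cor[:1]),axis=1).round(4))
yv=(cor[0]+cor[3]-cor[1]-cor[2]);yv/=np.linalg.norm(yv); xv=np.array([yv[1],-yv[0]]); print('yaw',np.degrees(np.arctan2(xv[1],xv[0])))
print('cup',ctr+.035*yv,'pivot',ctr-.035*yv,'ball on exp',ctr-.035*yv-.0297*xv,'off',ctr-.035*yv+.0297*xv)
print('tail',plane(c,*zz(165,384),.143), pt(c,d,*zz(180,384)))
print('cup from ellipse', plane(c,*zz(167,391),.062))
# point cloud
pts=[]
for f in ['top0','side0']:
    im,d,c=load(f); v,u=np.nonzero(d>0)
    R=c['R'];t=c['t'];dd=d[v,u]
    P=np.stack([(u-c['cx'])/c['fx']*dd,(v-c['cy'])/c['fy']*dd,dd],1); W=(P-t)@R
    print(f,'ball from depth'); pts.append(W)
    cup=ctr+.035*yv
    m=(np.linalg.norm(W[:,:2]-cup,axis=1)<.2)&(W[:,2]>.11)&(W[:,2]<.6)
    Q=W[m]; 
    r=np.linalg.norm(Q[:,:2]-cup,axis=1)
    for a,b in [(0,.03),(.03,.06),(.06,.08),(.08,.1),(.1,.12),(.12,.14),(.14,.2)]:
        k=(r>=a)&(r<b)
        if k.sum(): print(a,b,k.sum(),Q[k].min(0).round(3),Q[k].max(0).round(3))
im,d,c=load('side0'); h=cv2.cvtColor(im,cv2.COLOR_BGR2HSV);H,S,V=cv2.split(h)
m=(((H<8)|(H>172))&(S>150)&(V>90)).astype(np.uint8); m[:195]=0;m[220:]=0;m[:,:350]=0;m[:,380:]=0
v,u=np.nonzero(m);print('side red',u.mean(),v.mean(),plane(c,u.mean(),v.mean(),.092))
print('blue dish side',plane(c,280+389/5-.4,150+165/5-.4,.016),'lamp tail side',plane(c,280+292/5-.4,150+238/5-.4,.143))
E
```

```text
[[0.556  0.1524]
 [0.5464 0.0366]
 [0.4788 0.0422]
 [0.488  0.1581]]
dock [0.5173 0.0973] sizes [0.1162 0.0678 0.1163 0.0683]
yaw -4.647118016715469
cup [0.52011319 0.13218237] pivot [0.51444189 0.06241248] ball on exp [0.48483952 0.06481874] off [0.54404425 0.06000623]
tail [0.52087355 0.13257548 0.143     ] [0.52100265 0.12644467 0.14266831]
cup from ellipse [0.52056218 0.13219295 0.062     ]
top0 ball from depth
0 0.03 94 [0.509 0.121 0.111] [0.53  0.142 0.149]
0.06 0.08 2 [0.488 0.064 0.11 ] [0.49  0.066 0.112]
0.08 0.1 27 [0.583 0.198 0.157] [0.595 0.205 0.325]
0.1 0.12 797 [0.573 0.178 0.158] [0.631 0.24  0.386]
0.12 0.14 2334 [0.563 0.163 0.156] [0.656 0.265 0.6  ]
0.14 0.2 7000 [0.529 0.132 0.155] [0.719 0.33  0.6  ]
side0 ball from depth
0 0.03 150 [0.509 0.127 0.11 ] [0.531 0.147 0.145]
0.08 0.1 9 [0.584 0.202 0.316] [0.591 0.206 0.321]
0.1 0.12 270 [0.575 0.187 0.155] [0.624 0.239 0.381]
0.12 0.14 565 [0.564 0.172 0.154] [0.653 0.264 0.438]
0.14 0.2 5965 [0.529 0.137 0.11 ] [0.716 0.331 0.548]
side red 364.1475409836066 203.91803278688525 [0.49128266 0.065461   0.092     ]
blue dish side [ 0.59868125 -0.08381786  0.016     ] lamp tail side [0.52080356 0.1341458  0.143     ]
```

```bash
python3 -m handwheel '[{"delta_pos":[3,2.8,0],"roll":0.12,"jaw":0},{"delta_pos":[3,2.8,0],"roll":0.12,"jaw":0},{"delta_pos":[3,2.8,0],"roll":0.12,"jaw":0},{"delta_pos":[3,2.8,0],"roll":0.12,"jaw":0},{"delta_pos":[3,2.8,0],"roll":0.12,"jaw":0},{"delta_pos":[3,2.8,0],"roll":0.12,"jaw":0},{"delta_pos":[3,2.8,0],"roll":0.12,"jaw":0},{"delta_pos":[3,2.8,0],"roll":0.12,"jaw":0}]'
```

```text
time_s: 0.82
eef_pos: [0.3991, -0.3011, 0.2312]
tcp_rot: [-180.0, 0.0, 72.1]
contact_force: [0.3, -0.8, 0.6]
opening: 0.0003
```

```bash
python3 -m handwheel '[{"delta_pos":[0,3,0],"roll":0.12,"jaw":0},{"delta_pos":[0,3,0],"roll":0.12,"jaw":0},{"delta_pos":[0,3,0],"roll":0.12,"jaw":0},{"delta_pos":[0,3,0],"roll":0.12,"jaw":0},{"delta_pos":[0,3,0],"roll":0.12,"jaw":0},{"delta_pos":[0,3,0],"roll":0.12,"jaw":0},{"delta_pos":[0,3,0],"roll":0.12,"jaw":0},{"delta_pos":[0,3,0],"roll":0.12,"jaw":0}]'
python3 -m handwheel '[{"delta_pos":[0,3,0],"roll":0.12,"jaw":0},{"delta_pos":[0,3,0],"roll":0.12,"jaw":0},{"delta_pos":[0,3,0],"roll":0.12,"jaw":0},{"delta_pos":[0,3,0],"roll":0.12,"jaw":0},{"delta_pos":[0,0.7,0],"roll":0.12,"jaw":0},{"delta_pos":[0,0,-3],"roll":0.12,"jaw":0},{"delta_pos":[0,0,-3],"roll":0.08,"jaw":0},{"delta_pos":[0,0,0],"roll":0,"jaw":0}]'
python3 -c "
from h import *
for n in ['top','side']: snap(n,n+'1')"
```

```text
time_s: 1.48
eef_pos: [0.3977, -0.0613, 0.2311]
tcp_rot: [-180.0, 0.0, 127.1]
contact_force: [0.6, 0.7, 0.7]
opening: 0.0002
time_s: 2.15
eef_pos: [0.3934, 0.0635, 0.1668]
tcp_rot: [-179.9, -0.6, 172.7]
contact_force: [-1.5, -0.8, -1.1]
opening: 0.0001
```

View pics/side1.png

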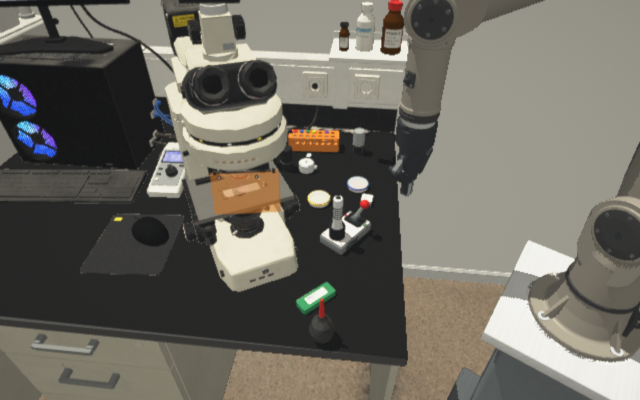

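```bash
python3 -m handwheel '[{"delta_pos":[1.5,0,-3],"roll":0.03,"jaw":0},{"delta_pos":[2,0,-3],"roll":0,"jaw":0},{"delta_pos":[1.5,0,-2.7],"roll":0,"jaw":0},{"delta_pos":[0,0,0],"roll":0,"jaw":0},{"delta_pos":[0,0,0],"roll":0,"jaw":0}]'
```

```text
time_s: 2.67
eef_pos: [0.4486, 0.0641, 0.0846]
tcp_rot: [180.0, -0.1, 174.1]
contact_force: [0.2, 0.3, 1.5]
opening: 0.0001
```

```bash
python3 -m handwheel '[{"delta_pos":[2,0,-0.3],"roll":0,"jaw":0},{"delta_pos":[1,0,0],"roll":0,"jaw":0},{"delta_pos":[1,0,0],"roll":0,"jaw":0},{"delta_pos":[1,-0.1,0],"roll":0,"jaw":0},{"delta_pos":[1,-0.1,0],"roll":0,"jaw":0},{"delta_pos":[1,-0.1,0],"roll":0,"jaw":0},{"delta_pos":[0.6,0,0],"roll":0,"jaw":0},{"delta_pos":[0,0,0],"roll":0,"jaw":0}]'
```

```text
time_s: 3.33
eef_pos: [0.5231, 0.0614, 0.0834]
tcp_rot: [-179.9, -0.1, 174.2]
contact_force: [-4.2, -0.7, 2.8]
opening: 0.0002
```

```bash
python3 -m handwheel '[{"delta_pos":[0.4,0,0],"roll":0,"jaw":0},{"delta_pos":[0.3,0,0],"roll":0,"jaw":0},{"delta_pos":[0.3,0,0],"roll":0,"jaw":0},{"delta_pos":[0,0,0],"roll":0,"jaw":0}]'
```

```text
time_s: 3.67
eef_pos: [0.5236, 0.0619, 0.0826]
tcp_rot: [-179.7, -1.2, 174.3]
contact_force: [-21.5, -1.3, 15.2]
opening: 0.0001
```

```bash
python3 -m handwheel '[{"delta_pos":[-2,0,0],"roll":0,"jaw":0},{"delta_pos":[-3,0,0],"roll":0,"jaw":0},{"delta_pos":[-3,0,2],"roll":0,"jaw":4.5},{"delta_pos":[-2,0,4],"roll":0,"jaw":4.5},{"delta_pos":[0,3,4],"roll":0,"jaw":4.5},{"delta_pos":[0,3.9,0],"roll":0,"jaw":4.5},{"delta_pos":[0,0,0],"roll":0,"jaw":4.5}]'
python3 - <<'E'
from h import *
for n in ['top','side','wrist']: snap(n,n+'2')
im,d,c=load('top2')
a=cv2.resize(im[150:270,270:430],None,fx=4,fy=4,interpolation=cv2.INTER_CUBIC)
im,d,c=load('wrist2'); cv2.imwrite('pics/c2.png',a)
im,d,c=load('top2')
h=cv2.cvtColor(im,cv2.COLOR_BGR2HSV);H,S,V=cv2.split(h)
m=(((H<8)|(H>172))&(S>150)&(V>90)); v,u=np.nonzero(m); k=(u>300)&(u<360)&(v>215)&(v<250)
if k.sum(): print(k.sum(),plane(c,u[k].mean(),v[k].mean(),.092))
E
```

```text
time_s: 4.25
eef_pos: [0.437, 0.1348, 0.1778]
tcp_rot: [179.5, 0.7, 174.8]
contact_force: [-0.2, 0.2, -0.3]
opening: 0.0449
40 [0.54243759 0.06001542 0.092     ]
```

View pics/c2.png

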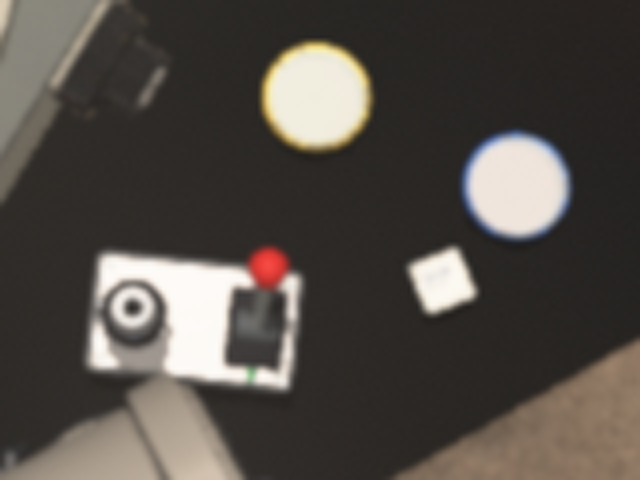

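View pics/side2.png

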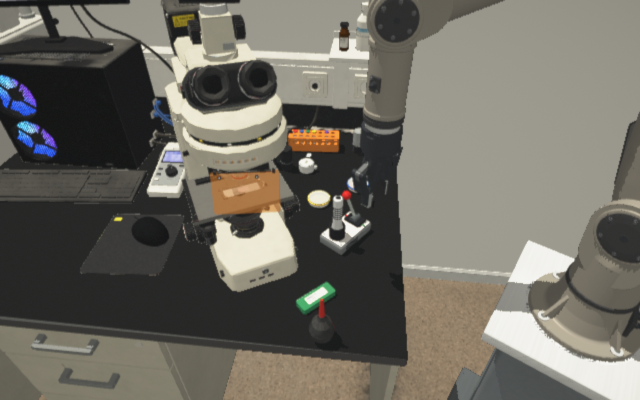

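View pics/wrist2.png

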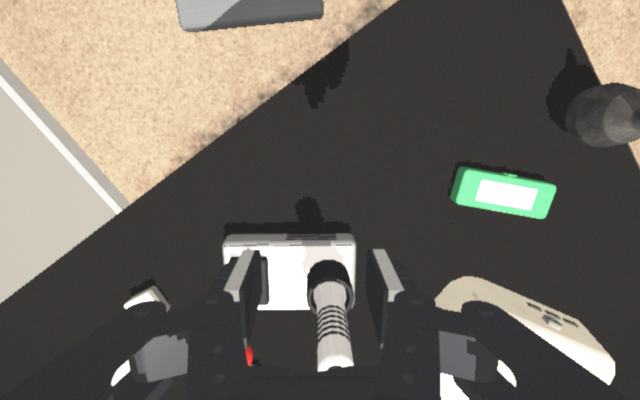

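```bash
python3 -m handwheel '[{"delta_pos":[0,-0.2,-3],"roll":0,"jaw":4.5},{"delta_pos":[0,0,-3],"roll":0,"jaw":4.5},{"delta_pos":[0.3,0,-2.6],"roll":0,"jaw":4.5},{"delta_pos":[2,0,0],"roll":0,"jaw":4.5},{"delta_pos":[2,0,0],"roll":0,"jaw":4.5},{"delta_pos":[2,0,0],"roll":0,"jaw":4.5},{"delta_pos":[1.7,0,0],"roll":0,"jaw":4.5},{"delta_pos":[0,0,0],"roll":0,"jaw":4.5}]'
python3 - <<'E'
from h import *
for n in ['top','side']: snap(n,n+'3')
print(robot.read_state()['eef_pos'])
im,d,c=load('side3')
cv2.imwrite('pics/c3.png',cv2.resize(im[120:270,280:440],None,fx=4,fy=4,interpolation=cv2.INTER_CUBIC))
E
```

```text
time_s: 5.07
eef_pos: [0.5195, 0.1207, 0.0859]
tcp_rot: [180.0, 0.2, 174.0]
contact_force: [0.3, -0.2, 0.6]
opening: 0.0448
[0.51562095 0.12172966 0.08564029]
```

View pics/c3.png

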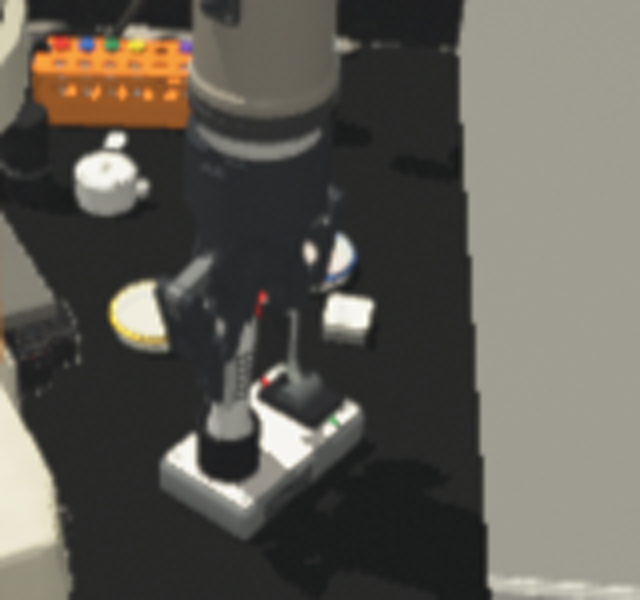

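```bash
python3 -m handwheel '[{"delta_pos":[0.2,0.6,0.3],"roll":0,"jaw":4.5},{"delta_pos":[0.2,0.5,0.2],"roll":0,"jaw":4.5},{"delta_pos":[0,0,0],"roll":0,"jaw":4.5},{"delta_pos":[0,0,0],"roll":0,"jaw":4.5}]'; python3 -c "
from h import *
print(robot.read_state())"
```

```text
time_s: 5.5
eef_pos: [0.5193, 0.1352, 0.0914]
tcp_rot: [180.0, 0.0, 174.4]
contact_force: [-0.4, 0.4, 0.4]
opening: 0.0451
{'time_s': 5.5, 'qpos': array([ 13.88327706,  29.01677599, -41.23579265,  98.80940779,
        21.59367058,  60.33297837,  49.72612365]), 'joint_vel': array([ 0.35073415,  0.27589132,  0.71500196,  0.44042608,  0.31248322,
        0.09211446, -0.05432892]), 'effort': array([-1.45726232e-01, -3.74632573e+01, -7.61289150e+00, -1.94037098e+01,
       -1.69230014e-02, -3.82296578e-02, -8.16221349e-03]), 'eef_pos': array([0.5192938 , 0.13516516, 0.09143778]), 'tcp_rot': array([1.79983548e+02, 3.49802133e-02, 1.74384596e+02]), 'contact_force': array([-0.35514283,  0.39736529,  0.43691106]), 'moment': array([-0.02927753,  0.01909792, -0.03980923]), 'opening': 0.045067621545355464}
```

```bash
python3 -m handwheel '[{"delta_pos":[0.1,-0.2,0],"roll":0,"jaw":4.5},{"delta_pos":[0,0,0],"roll":0,"jaw":4.5},{"delta_pos":[0,0,0],"roll":0,"jaw":1.5},{"delta_pos":[0,0,0],"roll":0,"jaw":1.5},{"delta_pos":[0,0,0],"roll":0,"jaw":1.5},{"delta_pos":[0,0,0],"roll":0,"jaw":1.5},{"delta_pos":[0,0,0],"roll":0,"jaw":1.5}]' 20; python3 -c "
from h import *
s=robot.read_state();print(s['eef_pos'],s['contact_force'],s['moment'])"
```

```text
time_s: 6.08
eef_pos: [0.5205, 0.132, 0.0908]
tcp_rot: [-180.0, -0.0, 174.3]
contact_force: [0.4, -0.5, -0.1]
opening: 0.0214
[0.52052628 0.13197671 0.0908077 ] [ 0.40704308 -0.47938853 -0.08446705] [-0.13601273  0.03967422  0.03672548]
```

```bash
python3 -m handwheel '[{"delta_pos":[0,0,0.8],"roll":0,"jaw":1.5},{"delta_pos":[0,0,0.8],"roll":0,"jaw":1.5},{"delta_pos":[0,0,0.7],"roll":0,"jaw":1.5},{"delta_pos":[0,0,0],"roll":0,"jaw":1.5},{"delta_pos":[0,0,0],"roll":0,"jaw":1.5}]'; python3 - <<'E'
from h import *
im,d,c=snap('side','side4')
cv2.imwrite('pics/c4.png',cv2.resize(im[120:270,280:440],None,fx=4,fy=4,interpolation=cv2.INTER_CUBIC))
E
```

```text
time_s: 6.5
eef_pos: [0.5211, 0.1325, 0.1148]
tcp_rot: [180.0, 0.1, 174.3]
contact_force: [-0.1, 0.5, -1.2]
opening: 0.0214
```

View pics/c4.png

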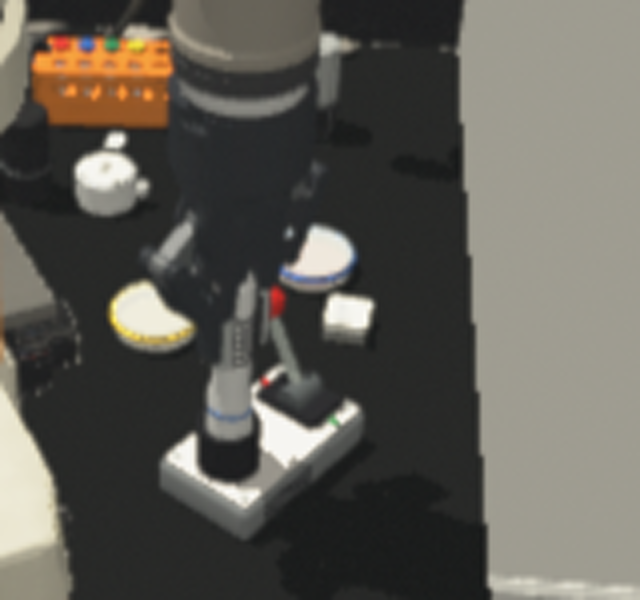

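```bash
python3 -m handwheel '[{"delta_pos":[-0.6,0.05,0.05],"roll":0,"jaw":1.5},{"delta_pos":[-0.5,0.05,0.05],"roll":0,"jaw":1.5},{"delta_pos":[-0.5,0.05,0],"roll":0,"jaw":1.5},{"delta_pos":[-0.5,0.05,0],"roll":0,"jaw":1.5},{"delta_pos":[0,0,0],"roll":0,"jaw":1.5}]'; python3 - <<'E'
from h import *
im,d,c=snap('side','side5')
cv2.imwrite('pics/c5.png',cv2.resize(im[120:270,280:440],None,fx=4,fy=4,interpolation=cv2.INTER_CUBIC))
E
```

```text
time_s: 6.97
eef_pos: [0.499, 0.1345, 0.1152]
tcp_rot: [-180.0, 0.0, 174.3]
contact_force: [2.9, 0.5, -0.1]
opening: 0.0215
```

View pics/c5.png

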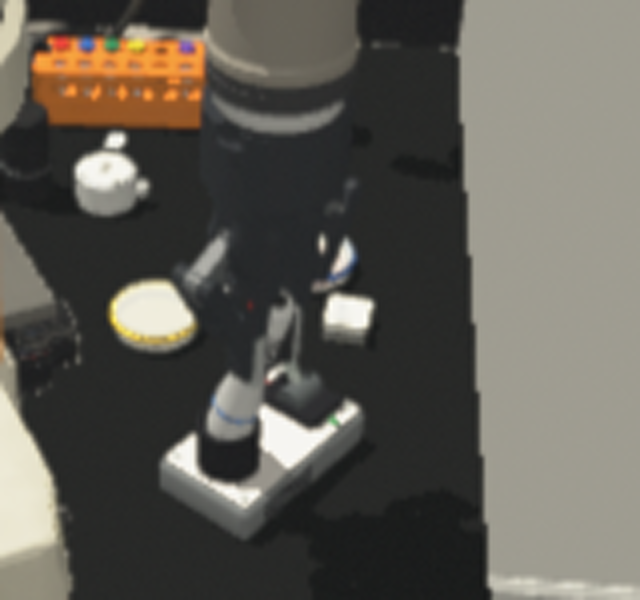

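```bash
python3 -m handwheel '[{"delta_pos":[-0.6,0.05,-0.05],"roll":0,"jaw":1.5},{"delta_pos":[-0.6,0.05,-0.15],"roll":0,"jaw":1.5},{"delta_pos":[-0.6,0.05,-0.2],"roll":0,"jaw":1.5},{"delta_pos":[-0.6,0.05,-0.25],"roll":0,"jaw":1.5},{"delta_pos":[-0.6,0.05,-0.3],"roll":0,"jaw":1.5},{"delta_pos":[-0.5,0.05,-0.3],"roll":0,"jaw":1.5},{"delta_pos":[0,0,0],"roll":0,"jaw":1.5},{"delta_pos":[0,0,0],"roll":0,"jaw":1.5}]'; python3 - <<'E'
from h import *
im,d,c=snap('side','side6')
cv2.imwrite('pics/c6.png',cv2.resize(im[120:270,280:440],None,fx=4,fy=4,interpolation=cv2.INTER_CUBIC))
E
```

```text
time_s: 7.68
eef_pos: [0.4629, 0.1371, 0.1017]
tcp_rot: [-179.9, -0.2, 174.3]
contact_force: [0.8, 0.5, 1.4]
opening: 0.0212
```

View pics/c6.png

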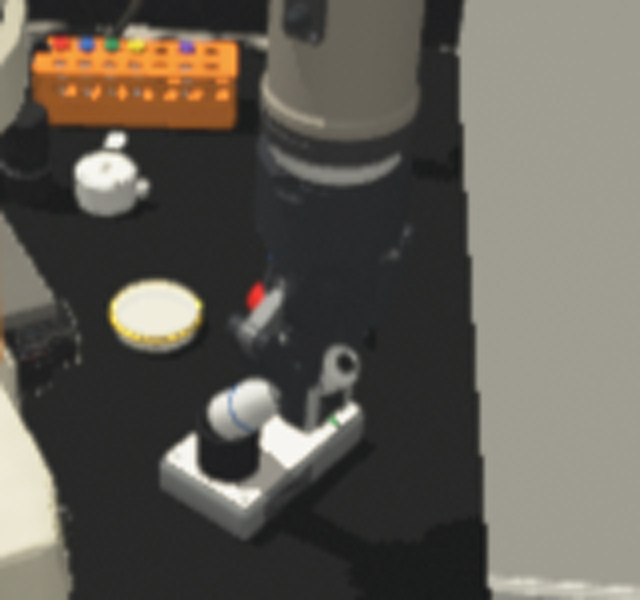

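```bash
python3 -m handwheel '[{"delta_pos":[0,0,0],"roll":0,"jaw":1.5},{"delta_pos":[0,0,0],"roll":0,"jaw":1.5},{"delta_pos":[0,0,1],"roll":0,"jaw":1.5},{"delta_pos":[0,0,1.5],"roll":0,"jaw":1.5},{"delta_pos":[0,0,1.5],"roll":0,"jaw":1.5},{"delta_pos":[0,0,1.5],"roll":0,"jaw":1.5},{"delta_pos":[0,0,1.5],"roll":0,"jaw":1.5},{"delta_pos":[0,0,0],"roll":0,"jaw":1.5}]' 50; python3 - <<'E'
from h import *
for n in ['side','top','wrist']: im,d,c=snap(n,n+'7')
im,d,c=load('side7')
a=cv2.resize(im[120:270,280:440],None,fx=4,fy=4,interpolation=cv2.INTER_CUBIC)
cv2.imwrite('pics/c7.png',a)
print(robot.read_state()['eef_pos'],robot.read_state()['opening'])
E
```

```text
time_s: 8.4
eef_pos: [0.466, 0.1378, 0.1753]
tcp_rot: [179.9, 0.2, 174.3]
contact_force: [1.4, 0.5, -0.4]
opening: 0.0207
[0.46390098 0.13664948 0.17173053] 0.020986522065172188
```

View pics/c7.png

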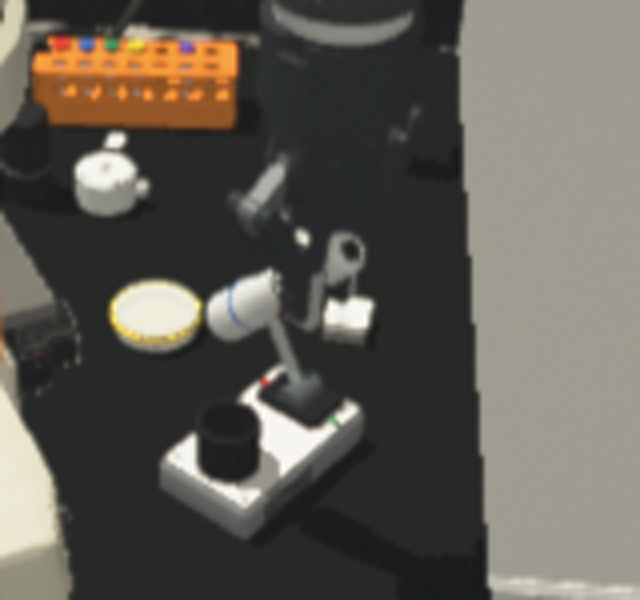

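View pics/wrist7.png

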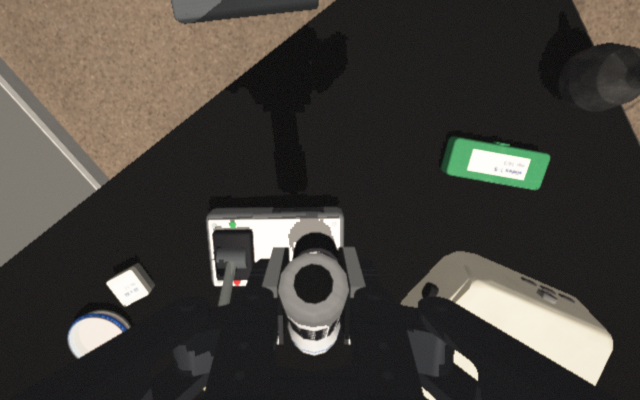

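View pics/top7.png

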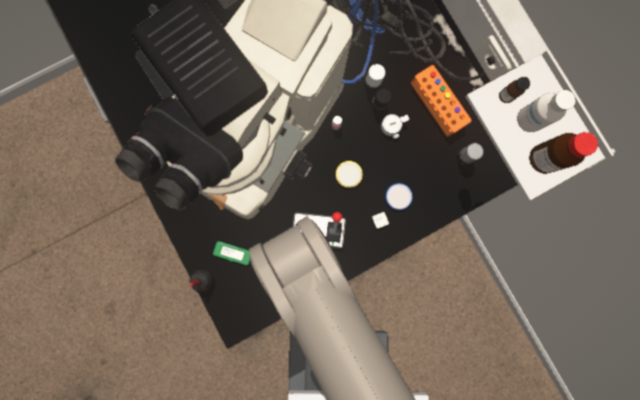

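```bash
python3 - <<'E'
from h import *
im,d,c=load('side7'); im2,d2,c2=load('wrist7')
E=np.array([.4648,.1373,.1725]); yaw=np.radians(174.3)
X=np.array([np.cos(yaw),np.sin(yaw),0]); Y=np.array([-X[1],X[0],0])
def onp(c,u,v):
    o,r=ray(c,u,v); P=o+r*((E-o)@Y)/(r@Y); return P
z=lambda u,v:(u/4+280-.375,v/4+120-.375)
t1=onp(c,*z(348,248));t2=None
o1,r1=ray(c,*z(348,248));o2,r2=ray(c2,313,285)
A=np.stack([r1,-r2],1);s=np.linalg.lstsq(A,o2-o1,rcond=None)[0]
p1=o1+r1*s[0];p2=o2+r2*s[1];print('tail side-plane',t1.round(4),'tri',p1.round(4),p2.round(4),'gap',np.linalg.norm(p1-p2))
# side head cloud
v,u=np.mgrid[185:208,331:352]; v=v.ravel();u=u.ravel()
dd=d[v,u];R=c['R'];W=(np.stack([(u-c['cx'])/c['fx']*dd,(v-c['cy'])/c['fy']*dd,dd],1)-c['t'])@R
k=(W[:,2]>.1)&(dd>0)&(np.linalg.norm(W-E,axis=1)<.12)
L=np.stack([(W[k]-E)@X,(W[k]-E)@Y,W[k,2]],1)
print(k.sum(),L.min(0).round(4),L.max(0).round(4))
# fit cylinder axis (in plane x-z direction), head r=.0135
from scipy.optimize import least_squares
g=im[v[k],u[k]].max(1)>60
def f(p):
    th,b,y0=p; a=np.array([-np.sin(th),0,-np.cos(th)]) # lens dir
    n=np.array([np.cos(th),0,-np.sin(th)])
    q=L[g]; return np.hypot(q@n-b, q[:,1]-y0)-.0135
r=least_squares(f,[.8,-.12,0],loss='soft_l1',f_scale=.002);th,b,y0=r.x
print(np.degrees(th),b,y0,np.abs(r.fun).mean(),g.sum())
a=np.array([-np.sin(th),0,-np.cos(th)]);n=np.array([np.cos(th),0,-np.sin(th)])
print('along',np.percentile(L[g]@a,[0,2,98,100]),'grip along',np.array([0,0,E[2]+.0187])@a,'grip perp',np.array([0,0,E[2]+.0187])@n-b)
pt_=np.array([(p1-E)@X,(p1-E)@Y,p1[2]]);print('tail perp',pt_@n-b,'along',pt_@a)
E
```

```text
tail side-plane [0.4513 0.1386 0.2196] tri [0.4514 0.1384 0.2194] [0.4489 0.1382 0.218 ] gap 0.00290351552711654
263 [-0.068  -0.0542  0.1311] [ 0.0125 -0.001   0.2403]
43.183436119783714 -0.136766896946264 -0.0020877781509527535 0.0025968631300142065 231
along [-0.17306387 -0.1631227  -0.06001646 -0.05758477] grip along -0.1394166339561594 grip perp 0.005921789371184039
tail perp -0.0036116488743563047 along -0.16917331905752755
```

```bash
python3 -m handwheel '[{"delta_pos":[-1.5,0,0],"roll":0,"jaw":1.5},{"delta_pos":[-1.5,-1,0],"roll":0,"jaw":1.5},{"delta_pos":[0,-3,0],"roll":0,"jaw":1.5},{"delta_pos":[0,-3,0],"roll":0,"jaw":1.5},{"delta_pos":[0,-3,0],"roll":0,"jaw":1.5},{"delta_pos":[0,-3,0],"roll":0,"jaw":1.5},{"delta_pos":[0,-3,0],"roll":0,"jaw":1.5},{"delta_pos":[0,-3,0],"roll":0,"jaw":1.5}]'
python3 -m handwheel '[{"delta_pos":[0,-1.8,-0.8],"roll":0,"jaw":1.5},{"delta_pos":[0,0,-0.8],"roll":0,"jaw":1.5},{"delta_pos":[0,0,0],"roll":0,"jaw":1.5},{"delta_pos":[0,0,0],"roll":0,"jaw":1.5},{"delta_pos":[0,0,0],"roll":0,"jaw":1.5},{"delta_pos":[0,0,0],"roll":0,"jaw":1.5}]'
python3 - <<'E'
from h import *
for n in ['side','top','wrist']: im,d,c=snap(n,n+'8')
s=robot.read_state();print(s['eef_pos'],s['tcp_rot'],s['opening'])
im,d,c=load('side8')
cv2.imwrite('pics/c8.png',cv2.resize(im[110:230,300:450],None,fx=5,fy=5,interpolation=cv2.INTER_CUBIC))
E
```

```text
time_s: 9.22
eef_pos: [0.433, -0.0543, 0.1712]
tcp_rot: [180.0, -0.2, 174.3]
contact_force: [0.3, 0.4, -1.0]
opening: 0.0211
time_s: 9.72
eef_pos: [0.4348, -0.0692, 0.1566]
tcp_rot: [180.0, 0.0, 174.5]
contact_force: [0.2, 1.2, -1.5]
opening: 0.021
[ 0.43489698 -0.06993741  0.15673502] [-1.79998283e+02  3.86311128e-02  1.74386581e+02] 0.021048880634949252
```

View pics/c8.png

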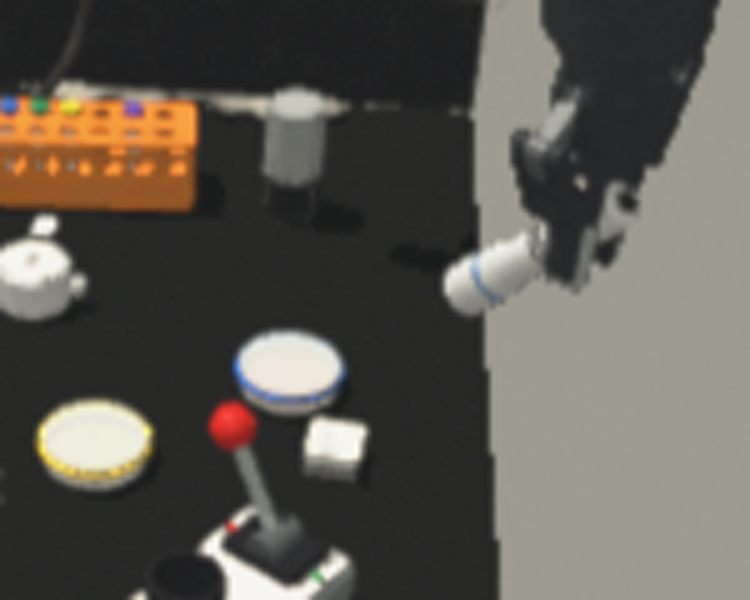

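View pics/wrist8.png

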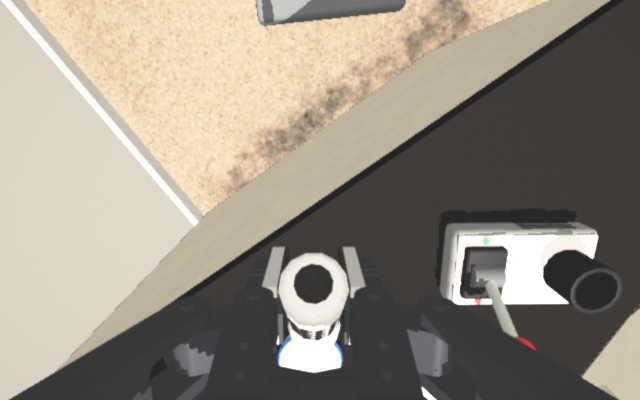

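View pics/top8.png

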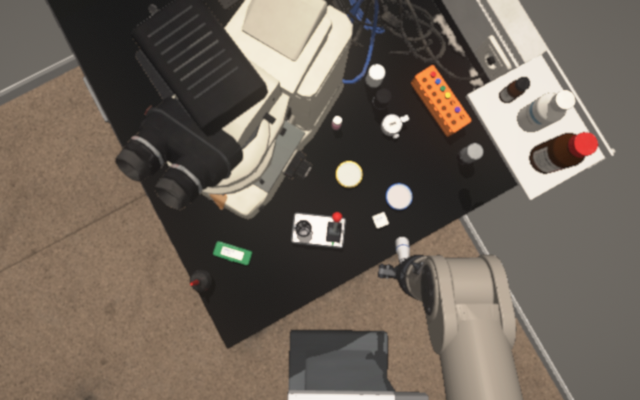

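```bash
python3 - <<'E'
from h import *
from scipy.optimize import least_squares
# dish by ellipse, both views, plane z=.016 top rim
for f,(u0,u1,v0,v1) in [('top0',(380,418,178,214)),('side0',(342,374,172,196)),('top8',(380,418,178,214)),('side8',(342,374,172,196))]:
    im,d,c=load(f); h=cv2.cvtColor(im,cv2.COLOR_BGR2HSV); sub=h[v0:v1,u0:u1]
    m=(sub[...,2]>150).astype(np.uint8)
    n,l,s,ce=cv2.connectedComponentsWithStats(m); i=1+np.argmax(s[1:,4])
    cs,_=cv2.findContours((l==i).astype(np.uint8),cv2.RETR_EXTERNAL,cv2.CHAIN_APPROX_NONE)
    e=cv2.fitEllipse(cs[0]); P=plane(c,e[0][0]+u0,e[0][1]+v0,.016); print(f,e[0],e[1],s[i,4],P.round(4))
    dd=d[v0:v1,u0:u1][l==i]; print('  z of dish px',np.median([pt(c,d,u+u0,v+v0)[2] for v,u in zip(*np.nonzero(l==i))]).round(4))
clouds=[]
for f,(u0,u1,v0,v1) in [('top8',(390,416,230,262)),('side8',(385,410,152,176))]:
    im,d,c=load(f); V=im[v0:v1,u0:u1].max(2); dd=d[v0:v1,u0:u1]
    v,u=np.nonzero((V>110)&(dd>0)); v=v+v0;u=u+u0; D=d[v,u]
    W=(np.stack([(u-c['cx'])/c['fx']*D,(v-c['cy'])/c['fy']*D,D],1)-c['t'])@c['R']
    k=(W[:,2]>.08)&(W[:,2]<.2)&(W[:,0]<.56)&(W[:,0]>.42); print(f,k.sum(),W[k].min(0).round(3),W[k].max(0).round(3)); clouds.append(W[k])
    cv2.imwrite('pics/z%s.png'%f,cv2.resize(im[v0:v1,u0:u1],None,fx=12,fy=12,interpolation=cv2.INTER_NEAREST))
im2,d2,c2=load('wrist8')
o1,r1=ray(load('side8')[2],300+622/5-.4,110+203/5-.4);o2,r2=ray(c2,314,285)
s=np.linalg.lstsq(np.stack([r1,-r2],1),o2-o1,rcond=None)[0];p1=o1+r1*s[0];p2=o2+r2*s[1];print('tail',p1,p2)
t=p2; np.savez('pics/cl.npz',a=clouds[0],b=clouds[1],t=(p1+p2)/2)
for nm,L in [('top',clouds[0]),('side',clouds[1]),('both',np.vstack(clouds))]:
  for tt in (p1,p2):
    def f(p):
        a=np.array([np.sin(p[0])*np.cos(p[1]),np.sin(p[0])*np.sin(p[1]),-np.cos(p[0])])
        q=L-tt; al=q@a; per=np.linalg.norm(q-np.outer(al,a),axis=1); rad=np.where(al>.083,.0135,.011)
        return per-rad
    r=least_squares(f,[.75,-.1],loss='soft_l1',f_scale=.002)
    th,az=r.x;a=np.array([np.sin(th)*np.cos(az),np.sin(th)*np.sin(az),-np.cos(th)])
    lens=tt+.115*a; w=np.array([.6,-.088,.008])-lens; print(nm,np.degrees(r.x).round(1),'res',np.abs(r.fun).mean().round(4),'lens',lens.round(4),'along max',((L-tt)@a).max().round(4),'dist',np.linalg.norm(w).round(3),'off',(w-(w@a)*a).round(4))
E
```

```text
top0 (18.64027214050293, 17.862499237060547) (24.26408576965332, 25.2725887298584) 515 [ 0.6007 -0.0894  0.016 ]
  z of dish px 0.0171
side0 (15.007485389709473, 10.842069625854492) (12.316457748413086, 20.557302474975586) 221 [ 0.599  -0.0822  0.016 ]
  z of dish px 0.0145
top8 (18.639875411987305, 17.892332077026367) (24.19168472290039, 25.284934997558594) 514 [ 0.6007 -0.0894  0.016 ]
  z of dish px 0.0166
side8 (15.01533031463623, 10.870229721069336) (12.385022163391113, 20.506223678588867) 222 [ 0.5989 -0.0821  0.016 ]
  z of dish px 0.0143
top8 262 [ 0.455 -0.088  0.117] [ 0.501 -0.061  0.173]
side8 208 [ 0.442 -0.074  0.114] [ 0.501 -0.049  0.177]
tail [ 0.42028725 -0.06827181  0.19934517] [ 0.4208349  -0.06827211  0.19964515]
top [42.5 -6.6] res 0.001 lens [ 0.4975 -0.0772  0.1146] along max 0.1088 dist 0.148 off [0.003  0.0007 0.0027]
top [42.1 -6.7] res 0.001 lens [ 0.4974 -0.0772  0.1143] along max 0.1087 dist 0.148 off [0.0041 0.0007 0.0036]
side [41.5 -2.1] res 0.0012 lens [ 0.4964 -0.0711  0.1132] along max 0.1102 dist 0.149 off [ 0.0057 -0.0134  0.0055]
side [41.1 -2.1] res 0.0012 lens [ 0.4963 -0.0711  0.113 ] along max 0.11 dist 0.148 off [ 0.0068 -0.0133  0.0063]
both [42.1 -3.8] res 0.0017 lens [ 0.4972 -0.0734  0.114 ] along max 0.11 dist 0.148 off [ 0.0037 -0.008   0.0038]
both [41.7 -3.9] res 0.0017 lens [ 0.4971 -0.0735  0.1138] along max 0.1098 dist 0.148 off [ 0.0047 -0.0079  0.0047]
```

View pics/ztop8.png

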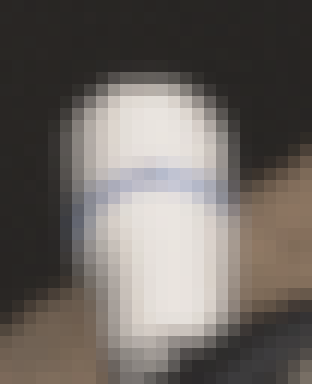

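```bash
python3 -m handwheel '[{"delta_pos":[0,-0.3,0],"roll":0,"jaw":1.5},{"delta_pos":[0,0,0],"roll":0,"jaw":1.5},{"delta_pos":[0,0,0],"roll":0,"jaw":1.5},{"delta_pos":[0,0,0],"roll":0,"jaw":1.5},{"delta_pos":[0,0,0],"roll":0,"jaw":1.5},{"delta_pos":[0,0,0],"roll":0,"jaw":1.5},{"delta_pos":[0,0,0],"roll":0,"jaw":1.5},{"delta_pos":[0,0,0],"roll":0,"jaw":1.5}]'
python3 - <<'E'
from h import *
im,d,c=snap('side','side9'); a,_,_=load('side8')
s=robot.read_state();print(s['eef_pos'],s['opening'],np.abs(s['joint_vel']).max())
print(cv2.absdiff(im,a)[:,:370].max(), cv2.absdiff(im,a)[120:230,370:450].mean())
cv2.imwrite('pics/c9.png',cv2.resize(im[110:230,300:450],None,fx=5,fy=5))
E
```

```text
time_s: 10.53
eef_pos: [0.4346, -0.0737, 0.1564]
tcp_rot: [180.0, -0.0, 174.3]
contact_force: [0.1, 0.7, -1.0]
opening: 0.0202
[ 0.43460126 -0.07372534  0.15638503] 0.020939268592918947 0.06772250440433114
5 2.4343181818181816
```

View pics/c9.png

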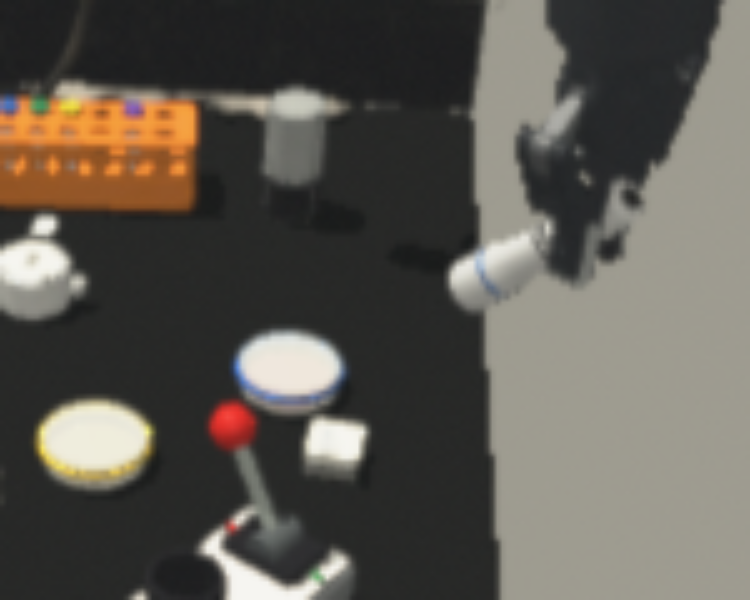

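The side picture shows the lamp still held, with its head at about (475,280) in the zoom and slanting toward the blue dish at (290,365). The toggle ball at (233,427) is still over to the back. The dishes and the box have not moved. I'm handing the job in.

```bash
python3 -c "
from station import job_done
print(job_done())"
```

```text
the job is handed in; nothing more can be done
None
```

I switched the dock off, drew the lamp out of its cup, tipped it against the cup's rim, and handed the job in with it held over the blue-banded dish. This took about 10.6 s of the 48 s, and the hand-in gave no verdict.

- **Toggle:** I pushed it with closed fingers until it met the stop at about 21 N. The ball was then measured at x = 0.542 against 0.544 expected for off, and the last side picture still showed it over to the back.
- **Lamp:** The slant measured about 42 degrees. The lens was about 0.114 m up and 0.148 m from the dish centre. The lamp's axis passed within about 10 mm of the dish centre by the combined fit. I then nudged it 3 mm to close that gap and did not measure it again.
- **Grip:** It was holding at 50 N and the arm was still.
- **Dishes and box:** Before and after the lift, both cameras put the blue dish in the same place to 0.1 mm. The last two side pictures, about a second apart, showed no change on the desk.

**Disagreements:** The side and top cameras differed by about 7 mm in y, for the dish and the lamp alike. They also differed by about 4 degrees on the lamp's heading, so the side view alone put the axis about 16 mm off. All of these readings are within the 25 mm limit. TCP readings also wandered by a few mm just after moves, so I corrected the first approach to the lamp by about 1 cm before gripping.

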